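# Draw the long drum spindle out of its sleeve

## Task

The next cable drum needs the long spindle. Draw the longer of the two spindles straight up out of its sleeve in the spindle stand, keeping it upright so that it does not jam, then lower it foot first into the open round steel pot until its foot is on the pot's floor, and only then let go, leaving it standing or leaning there. Leave the short spindle home in its sleeve and the pot standing.

Things in the scene. Friction and masses are not known exactly. Their poses are not given: they have to be found in the camera images.
- long_spindle: The longer spindle: plain steel rod 16 mm in diameter with a round black knob, 30 mm in diameter and 30 mm high, on its top. Overall length 170 mm (rod 140 mm below the knob), about 0.26 kg. Origin: centre of the rod's foot (bottom end); z runs along the rod up to the knob, whose middle is 155 mm from the origin. At the start it stands upright in a sleeve, its foot 45 mm down the bore, so the knob's top is 185 mm above the bench. It is in either of the two sleeves.
- short_spindle: The shorter spindle, to be left alone: plain steel rod 16 mm in diameter with a round black knob, 30 mm in diameter and 30 mm high, on its top. Overall length 120 mm (rod 90 mm below the knob), about 0.19 kg. Origin: centre of the rod's foot (bottom end); z runs along the rod up to the knob, whose middle is 105 mm from the origin. At the start it stands upright in a sleeve, its foot 45 mm down the bore, so the knob's top is 135 mm above the bench. It is in the other sleeve.
- stand: Spindle stand bolted to the bench: dark steel base plate 90 x 190 x 10 mm with two square aluminium sleeve blocks, 46 x 46 mm, 50 mm tall, their tops 60 mm above the bench. Each has one upright blind bore in its middle, 45 mm deep and 17.5 mm in diameter. Origin: centre of the plate's underside, on the bench; z up, y along the plate's long side; the bores are at y = +50 and -50 mm, x = 0.
- pot: Open round steel pot, empty, loose, 0.7 kg, standing on the bench: 72 mm outside diameter, 66 mm inside, 85 mm tall, floor 5 mm thick. Origin: centre of its underside; z up. (The orange bin, the tape measure and the screwdriver nearby are not part of the job.)
Not all that is in view belongs to the job. What is shaped like the long_spindle but blue or pink is not meant.

How it is judged:
On the way, in this order (a step that is already met when the one before it is completed fails the run):
1. the long spindle's foot is clear above its sleeve, the spindle still upright within 12 degrees (z of long_spindle in the frame of stand above 0.063 m and angle between long_spindle's own z axis and vertical below 0.21 rad), for 0.1 s.
2. the long spindle, still held in the fingers, has been lowered into the pot with its foot within 20 mm of the pot's floor (horizontal distance between long_spindle and pot below 0.034 m and z of long_spindle in the frame of pot between -0.005 and 0.025 m and contact force between the fingers and long_spindle above 0.3 N), for 0.1 s.
At the end, for the whole second after the job is handed in: The long spindle is in the pot, foot down: its foot within 20 mm of the pot's floor and inside its wall, leaning less than 40 degrees, released and at rest; the pot stands upright on the bench (within 6 degrees); the short spindle is home in its sleeve (moved less than 12 mm) (horizontal distance between long_spindle and pot below 0.034 m and z of long_spindle in the frame of pot between -0.005 and 0.025 m and angle between long_spindle's own z axis and vertical below 0.7 rad and angle between pot's own z axis and vertical below 0.1 rad and height (world z) of pot below 0.01 m and linear speed of each of long_spindle, pot below 0.03 m/s and contact force between the fingers and long_spindle below 0.1 N and distance of short_spindle from where it was at the start of the episode below 0.012 m and angle between short_spindle's own z axis and vertical below 0.15 rad); the robot touches nothing.
It fails at once if the short spindle is drawn more than 20 mm out of its sleeve or knocked away (distance of short_spindle from where it was at the start of the episode above 0.02 m).
It fails at once if the pot is tipped by more than 25 degrees (angle between pot's own z axis and vertical above 0.44 rad).
It also fails if it takes over 43 s, if anything falls off the work surface, if the arm or the gripper's body presses on something with over 40 N, if the wrist force passes 120 N, or if a joint passes its speed limit or range.

## Robot

A 6-joint arm with a two-finger parallel gripper is mounted at the origin on the work surface. World frame = base frame: x ahead of the robot, y to its left, z up, the work surface at z = 0. Lengths are in m, angles in rad, forces in N, time in s.
With the tool pointing down it reaches from about 0.425 to 0.95 m from the base axis. Payload 3.5 kg.
Tool frame: the origin (TCP) lies midway between the tips of the shut fingers; the grasp point (between the pads) lies 19 mm behind it; z points along the fingers, y is the direction in which the jaws open and shut (so a half turn about z gives the same grasp; the last joint's range is limited). The gripper opens to 85 mm and grips with 20 to 120 N. Pads are 22 mm wide; open, the fingers measure 114 mm over their backs; the gripper's body (76 mm by 85 mm) begins 54 mm behind the grasp point. The pads swing forward as they close: fully open they stand 13 mm farther back than shut.
Start: joints at [1.041, 0.286, 1.577, -0, 1.279, -0.15], TCP at [0.25, 0.627, 0.231] pointing down, gripper open.
Joint ranges: [-2.77, 2.77], [-0.9, 2.22], [0.21, 2.48], [-1.53, 4.67], [0.24, 2.81], [-2.84, 2.84]. Speed limits (rad/s): [2.79, 2.79, 3.14, 3.14, 3.14, 3.14].

## Interface

Orientations are given as a unit quaternion [x, y, z, w].
In Python, from plant import * gives the robot as it stands.
- The arm moves only by the shell command python3 -m jog 'ROWS' [FORCE]. ROWS is a JSON object of lists of equal length, an entry for each row: "travel": the shift along the world's x, y, z in mm, a list of three; "dr": the turn, a rotation vector about the world's x, y, z in degrees, a list of three; "jaw": the closure in counts, from 0 (fully open) to 255 (shut). In form: {"travel": [[x, y, z], ...], "dr": [[wx, wy, wz], ...], "jaw": [jaw, ...]}. A call has 1 to 5 rows; each row shifts and turns the commanded pose from where the row before left it; what a row does not reach is not made up. A row lasts 1/12 s, in which the tool goes at most 41.7 mm and 7.16 degrees, less where a joint would pass 70% of its speed; a pose out of reach is approached as far as the arm can. A call is refused whole if a number of a shift passes 41.7 or a number of a turn 7.16, either way. A call with a gripper value outside its range is refused whole. The fingers move at their own pace and stop on an object; FORCE is the grip in N (left out, the last holds). Time passes only in rows, so rows that do not move let the fingers close. It gives the time, the measured TCP pose, the force and the opening at its end, in the units of the state.
- get_state(): the state, without advancing time (a new reading comes with each control period).
- read_camera(name): name is "scene" or "top" or "wrist"; returns the picture (384x512x3 uint8, red, green, blue); there is no depth.
- camera_info(name): a dict with "K" (3x3 intrinsics, pixels), "R" (3x3) and "t" (3): a world point X has camera coordinates R X + t; the wrist camera has in their place "mount" (4x4, takes a point from camera to tool coordinates, whose origin is the TCP and whose axes are the flange's). Camera axes: x right, y down, z forward; pixel columns grow to the right and rows downward; lengths in m; the calibration is good to about 2 mm. A picture is of the moment at which its call begins: read the wrist's pose just before it. camera_info takes no time and is no camera call.
- sign_off(): hands the job in, once; it reports no verdict.
The state is a dict: "time": time; "qpos": joint angles; "dq": joint speeds; "joint_efforts": joint torques, N m; "eef_pos": TCP position; "tcp_rot": TCP orientation; "contact_force": force on the tool from outside, world axes, zero at the start; "wrist_torque": the same for the moment, N m; "opening": opening from 0.0 (shut) to 1.0 (fully open).
Only numpy, scipy, OpenCV 4.12 (cv2) and the standard library are available. Lean on these libraries where they do the work, as an engineer would, in place of code of your own. Each camera call takes 0.05 s, during which the arm holds its last target. There are 200 camera calls.

## Working session

There is one attempt and no reset: what is moved stays moved. The work goes in short steps, Python scripts to look and compute and a shell command to move; the robot and the scene stay as the last step left them, time stands still between calls to the robot, and variables do not carry over. Pictures are saved under pics/ and viewed, about 8 in all and at most 12, crops included, and the job is handed in when it is done.

```bash
mkdir -p pics; python3 - <<'E'
from plant import *
import cv2,numpy as np
s=get_state();print(s)
a=read_camera("scene");b=read_camera("top")
for n in("scene","top"):print(n,camera_info(n))
print(camera_info("wrist"))
cv2.imwrite("pics/scene0.png",a[...,::-1]);cv2.imwrite("pics/top0.png",b[...,::-1])
E
```

```text
{'time': 0.0, 'qpos': array([ 1.04099299e+00,  2.87204149e-01,  1.57817106e+00,  1.15921305e-05,
        1.27861370e+00, -1.50002027e-01]), 'dq': array([ 0.00038713, -0.00098988,  0.0006735 ,  0.0004512 , -0.00013648,
       -0.00105057]), 'joint_efforts': array([-8.82070617e-04, -4.05961990e+01, -2.92631471e+01, -1.15609569e-04,
        5.69905547e-03,  1.08984352e-05]), 'eef_pos': array([0.24988179, 0.62633587, 0.22992475]), 'tcp_rot': array([ 1.88762846e-01,  9.82021972e-01, -1.12772524e-03, -4.04679642e-04]), 'contact_force': array([ 0.37051798,  0.25612527, -0.45168998]), 'wrist_torque': array([-0.02853152,  0.02489997, -0.03405172]), 'opening': 1.0007899520042467}
scene {'K': array([[422.24255809,   0.        , 255.23461196],
       [  0.        , 422.24255809, 197.60845056],
       [  0.        ,   0.        ,   1.        ]]), 'R': array([[-0.85701439,  0.51514097,  0.01249446],
       [ 0.31221236,  0.53839663, -0.78272123],
       [-0.40993875, -0.66690243, -0.62224703]]), 't': array([ 0.43487474, -0.11580352,  1.11898527])}
top {'K': array([[407.79737863,   0.        , 255.
[... 163 characters left out ...]
7.01940992e-04],
       [-9.66779057e-01,  9.20046321e-02, -2.38481450e-01],
       [ 2.37340277e-01, -2.33128198e-02, -9.71146799e-01]]), 't': array([0.04640738, 0.51560545, 0.63324646])}
{'K': array([[315.21096283,   0.        , 248.04166495],
       [  0.        , 315.21096283, 192.88691156],
       [  0.        ,   0.        ,   1.        ]]), 'mount': array([[-6.93435618e-04, -9.47945336e-01, -3.18432346e-01,
         8.21557859e-02],
       [ 9.99999747e-01, -7.08117184e-04, -6.96507785e-05,
        -1.08730252e-03],
       [-1.59462285e-04, -3.18432313e-01,  9.47945587e-01,
        -1.42613281e-01],
       [ 0.00000000e+00,  0.00000000e+00,  0.00000000e+00,
         1.00000000e+00]])}
```

View pics/scene0.png

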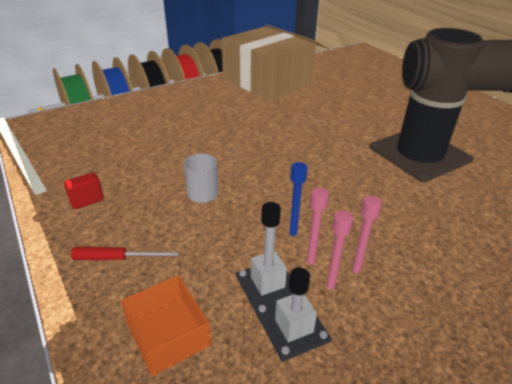

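View pics/top0.png

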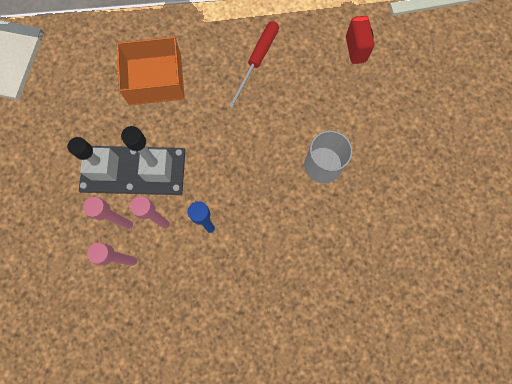

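The scene view shows two black knobs: (271,215) on the sleeve at (268,272), and (299,281) on the sleeve at (296,318). The top view has them at (133,138) and (80,148). The pot is at scene (202,178) and top (328,155). Four blue and pink decoys stand next to the stand. I'll triangulate and enlarge the view.

```bash
cat > h.py <<'E'
import cv2,numpy as np
from plant import *
def P(n):
    c=camera_info(n);return c["K"]@np.c_[c["R"],c["t"]]
def tri(ps,pt):
    X=cv2.triangulatePoints(P("scene"),P("top"),np.float64(ps).reshape(2,1),np.float64(pt).reshape(2,1))[:,0];return X[:3]/X[3]
def ray(n,p,z):
    c=camera_info(n);o=-c["R"].T@c["t"];d=c["R"].T@np.linalg.inv(c["K"])@[p[0],p[1],1];return o+d*(z-o[2])/d[2]
def blobs(m,mn=40):
    n,l,s,c=cv2.connectedComponentsWithStats(m.astype(np.uint8));return [(c[i].round(1),s[i]) for i in range(1,n) if s[i,4]>mn]
E
python3 - <<'E'
from h import *
S=cv2.imread("pics/scene0.png");T=cv2.imread("pics/top0.png")
for n,I,r in(("S",S,(slice(195,345),slice(235,335))),("T",T,(slice(115,200),slice(60,190)))):
    m=np.zeros(I.shape[:2],bool);m[r]=I[r].max(2)<38
    for b in blobs(m):print(n,"black",b)
    h=cv2.cvtColor(I,cv2.COLOR_BGR2HSV)
    for k,mm in(("pink",(h[...,0]>160)&(h[...,0]<175)&(h[...,1]>70)),("blue",(h[...,0]>105)&(h[...,0]<125)&(h[...,1]>150)),("grey",(h[...,1]<45)&(h[...,2]>90))):
        for b in blobs(mm):print(n,k,b)
for a,b in(((271,215),(133,138)),((299,281),(80,148)),((299,281),(133,138)),((271,215),(80,148))):
    X=tri(a,b);p=P("scene")@[*X,1];print(a,b,X.round(3),(p[:2]/p[2]).round(1))
for n,p,z in(("top",(328,155),0.05),("scene",(201,166),.085)):print(ray(n,p,z))
c=cv2.resize(S[190:360,220:400],None,fx=4,fy=3.5,interpolation=cv2.INTER_CUBIC)[:, :720]
d=cv2.resize(T[110:270,60:220],None,fx=3,fy=3)
cv2.imwrite("pics/crop1.png",cv2.resize(S[190:360,170:400],None,fx=3.4,fy=3.4,interpolation=2))
E
```

```text
S black (array([270.4, 214. ]), array([262, 203,  18,  23, 349], dtype=int32))
S black (array([298.5, 280.9]), array([289, 268,  20,  26, 430], dtype=int32))
S pink (array([316. , 219.2]), array([307, 188,  21,  76, 709], dtype=int32))
S pink (array([365.8, 227.5]), array([353, 196,  28,  77, 764], dtype=int32))
S pink (array([338.2, 242.9]), array([327, 211,  25,  78, 808], dtype=int32))
S blue (array([223.1,  17.9]), array([ 165,    0,  131,   54, 4541], dtype=int32))
S blue (array([115.7,  80.6]), array([104,  68,  24,  26, 410], dtype=int32))
S blue (array([296.6, 192. ]), array([290, 163,  17,  72, 586], dtype=int32))
S grey (array([66.5, 51.6]), array([    0,     0,   169,   194, 14606], dtype=int32))
S grey (array([254.2,  55.9]), array([240,  33,  53,  58, 689], dtype=int32))
S grey (array([435.7, 102.7]), array([412,  91,  51,  17, 217], dtype=int32))
S grey (array([ 18.6, 303.9]), array([   0,  154,   56,  230, 5882], dtype=int32))
S grey (array([201.1, 177.3]), array([ 184,  154,   34,   48, 1406], dtype=int32))
S grey (array([268.2, 267.1]), array([ 250,  227,   37,   69,
[... 1207 characters left out ...]
grey (array([327.4, 156.3]), array([ 304,  131,   48,   52, 1857], dtype=int32))
T grey (array([154.6, 164.8]), array([ 138,  145,   34,   37, 1049], dtype=int32))
T grey (array([100.6, 164.9]), array([  80,  146,   39,   35, 1028], dtype=int32))
T grey (array([178.2, 152. ]), array([175, 149,   7,   7,  41], dtype=int32))
T grey (array([ 82.9, 184.9]), array([ 80, 182,   7,   7,  41], dtype=int32))
(271, 215) (133, 138) [0.587 0.173 0.171] [270.3 214.8]
(299, 281) (80, 148) [0.598 0.271 0.122] [298.6 280.9]
(299, 281) (133, 138) [0.598 0.222 0.083] [278.6 276.2]
(271, 215) (80, 148) [0.589 0.223 0.204] [288.4 217.3]
[ 0.57285034 -0.13729023  0.05      ]
[ 0.57295199 -0.12031711  0.085     ]
```

View pics/crop1.png

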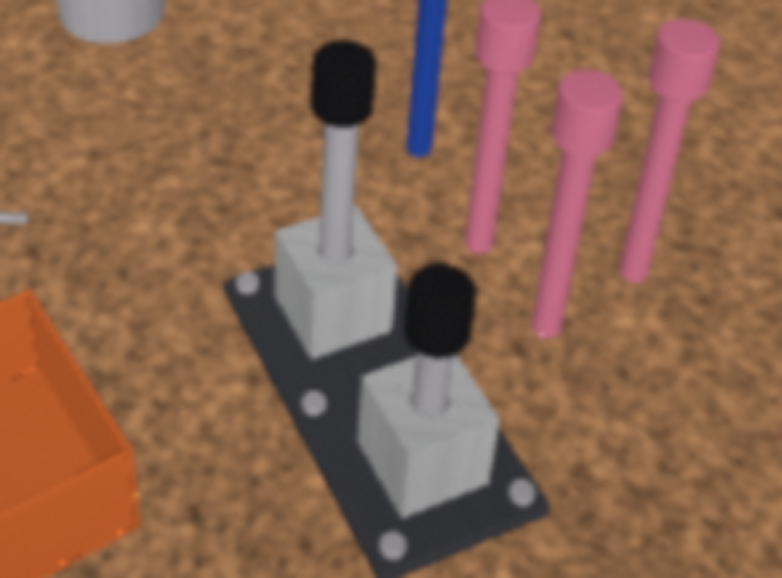

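Candidates:
- Black knob at scene (271,215), top (133,138): triangulates to z≈0.171, which matches a long-spindle knob middle of 0.170.
- Black knob at scene (299,281), top (80,148): z≈0.122, so it is the short spindle.
- Pink and blue pegs: wrong colour.

The crop confirms that the black knob on the taller bare rod, in the sleeve nearer the pot, is the long spindle. I'll move above it, turn the jaws along y and look with the wrist camera.

```bash

python3 -m jog '{"travel":[[17,-22.5,4],[17,-22.5,4],[17,-22.5,4],[17,-22.5,4],[17,-22.5,4]],"dr":[[0,0,1.1],[0,0,1.1],[0,0,1.1],[0,0,1.1],[0,0,1.1]],"jaw":[0,0,0,0,0]}' 40
python3 -m jog '{"travel":[[17,-22.5,4],[17,-22.5,4],[17,-22.5,4],[17,-22.5,4],[17,-22.5,4]],"dr":[[0,0,1.1],[0,0,1.1],[0,0,1.1],[0,0,1.1],[0,0,1.1]],"jaw":[0,0,0,0,0]}'
python3 -m jog '{"travel":[[17,-22.5,4],[17,-22.5,4],[17,-22.5,4],[17,-22.5,4],[17,-22.5,4]],"dr":[[0,0,1.1],[0,0,1.1],[0,0,1.1],[0,0,1.1],[0,0,1.1]],"jaw":[0,0,0,0,0]}'
python3 -m jog '{"travel":[[17,-22.5,4],[17,-22.5,4],[17,-22.5,4],[17,-22.5,4],[17,-22.5,4]],"dr":[[0,0,1.1],[0,0,1.1],[0,0,1.1],[0,0,1.1],[0,0,1.1]],"jaw":[0,0,0,0,0]}'
python3 -m jog '{"travel":[[0,0,0],[0,0,0],[0,0,0]],"dr":[[0,0,0],[0,0,0],[0,0,0]],"jaw":[0,0,0]}'
python3 - <<'E'
from h import *
for a,b in(((298.5,172),(198,212)),((319,197),(142,206)),((343,220),(95,207)),((371,206),(98,254))):print("decoy",tri(a,b).round(3))
for p in((201,163.5),):print("pot rim scene",ray("scene",p,.085).round(4))
T=cv2.imread("pics/top0.png")
s=get_state();np.save("w.npy",np.r_[s["eef_pos"],s["tcp_rot"]])
I=read_camera("wrist")[...,::-1];cv2.imwrite("pics/wraw.png",I)
W=np.zeros((384,784,3),np.uint8);W[:,:512]=I;W[:272,512:]=cv2.resize(T[120:188,295:363],(272,272),interpolation=2);cv2.imwrite("pics/w1.png",W)
E
```

```text
time: 0.52
eef_pos: [0.3355, 0.5131, 0.2508]
tcp_rot: [0.141, 0.99, -0.001, -0.0]
contact_force: [0.7, 0.2, -0.5]
opening: 1.001
time: 0.93
eef_pos: [0.4206, 0.4005, 0.2709]
tcp_rot: [0.093, 0.996, -0.0, -0.0]
contact_force: [0.2, 0.2, -0.1]
opening: 1.002
time: 1.35
eef_pos: [0.5056, 0.2881, 0.2909]
tcp_rot: [0.045, 0.999, -0.0, -0.0]
contact_force: [1.0, 0.5, -0.1]
opening: 1.002
time: 1.77
eef_pos: [0.5906, 0.1756, 0.3109]
tcp_rot: [-0.003, 1.0, -0.0, -0.001]
contact_force: [1.2, 0.7, -0.0]
opening: 0.998
time: 2.02
eef_pos: [0.5897, 0.1771, 0.3106]
tcp_rot: [-0.002, 1.0, 0.0, -0.001]
contact_force: [-0.3, -0.2, -0.1]
opening: 1.0
decoy [0.47  0.086 0.158]
decoy [0.485 0.165 0.161]
decoy [0.49  0.232 0.163]
decoy [0.424 0.228 0.16 ]
pot rim scene [ 0.5688 -0.1291  0.085 ]
```

View pics/w1.png

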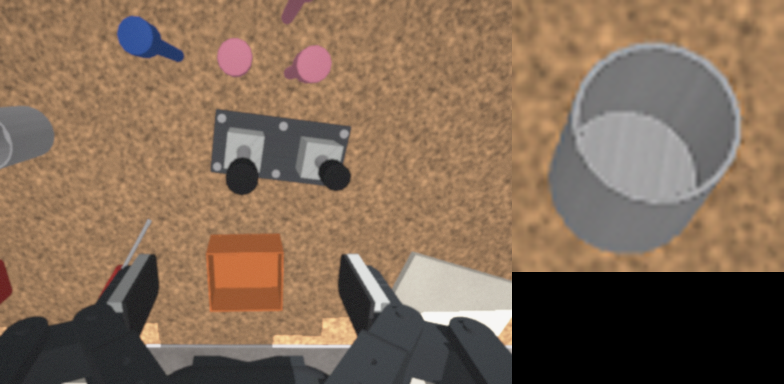

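The wrist view shows the long knob at (242,176), the short knob at (335,175) and their sleeves above them. The pot's rim ellipse is centred near top (331,151).

```bash
cat >> h.py <<'E'
from scipy.spatial.transform import Rotation as Rn
def wray(p,z,w):
    c=camera_info("wrist");M=c["mount"];R=Rn.from_quat(w[3:]).as_matrix()
    o=w[:3]+R@M[:3,3];d=R@M[:3,:3]@np.linalg.inv(c["K"])@[p[0],p[1],1];return o+d*(z-o[2])/d[2]
E
python3 - <<'E'
from h import *
w=np.load("w.npy");I=cv2.imread("pics/wraw.png")
m=np.zeros(I.shape[:2],bool);m[150:205,215:360]=I[150:205,215:360].max(2)<38
for b in blobs(m):
  print(b,[wray(b[0],z,w).round(4) for z in(.17,.18,.185,.13)])
print("pot top cam",ray("top",(331,150.75),.085))
for p in((271,209),):print("knob top scene",ray("scene",p,.185))
print("knob top topcam",ray("top",(133,138),.183))
# plate corners screws wrist z=.010
for p in((221,118),(344,133),(216,167),):print(wray(p,.012,w).round(4))
E
```

```text
(array([242.8, 162.6]), array([231, 159,  25,  11,  74], dtype=int32)) [array([0.5728, 0.1714, 0.17  ]), array([0.5704, 0.1716, 0.18  ]), array([0.5693, 0.1716, 0.185 ]), array([0.582 , 0.1708, 0.13  ])]
(array([325.7, 168.4]), array([320, 161,  19,  21, 122], dtype=int32)) [array([0.578, 0.248, 0.17 ]), array([0.5755, 0.2454, 0.18  ]), array([0.5743, 0.2441, 0.185 ]), array([0.588 , 0.2582, 0.13  ])]
pot top cam [ 0.56865222 -0.13569815  0.085     ]
knob top scene [0.58758305 0.17567015 0.185     ]
knob top topcam [0.58262177 0.16914989 0.183     ]
[0.547  0.1393 0.012 ]
[0.5668 0.3095 0.012 ]
[0.6158 0.1304 0.012 ]
```

```bash
python3 - <<'E'
from h import *
w=np.load("w.npy");I=cv2.imread("pics/wraw.png")
m=np.zeros(I.shape[:2],bool);m[150:205,215:360]=I[150:205,215:360].max(2)<56
m=cv2.morphologyEx(m.astype(np.uint8),cv2.MORPH_OPEN,np.ones((7,7)))
for b in blobs(m):
  c,s=b;print(b)
  # camera is nearly straight above; top disc = lower (near) end of the blob, width gives its diameter
  yb=s[1]+s[3];r=s[2]/2;xc=s[0]+s[2]/2-.5
  for z in(.185,.135):print(z,wray((xc,yb-.5-r),z,w).round(4))
M=I.copy()
for z in(.06,):
  pass
h=cv2.cvtColor(I,cv2.COLOR_BGR2HSV);g=np.zeros(m.shape,bool);g[120:190,210:350]=((h[...,1]<40)&(h[...,2]>150))[120:190,210:350]
for b in blobs(g,20):print("grey",b,wray(b[0],.012,w).round(4))
E
```

```text
(array([241.6, 175.9]), array([227, 159,  30,  34, 858], dtype=int32))
0.185 [0.5827 0.1705 0.185 ]
0.135 [0.5968 0.1695 0.135 ]
(array([333.8, 174.5]), array([320, 161,  29,  28, 666], dtype=int32))
0.185 [0.5793 0.2519 0.185 ]
0.135 [0.5927 0.266  0.135 ]
grey (array([283. , 125.8]), array([280, 123,   7,   7,  41], dtype=int32)) [0.5572 0.2244 0.012 ]
grey (array([343.8, 133.5]), array([341, 131,   7,   7,  36], dtype=int32)) [0.5675 0.3093 0.012 ]
grey (array([243.7, 146.4]), array([225, 132,  39,  38, 828], dtype=int32)) [0.5859 0.1702 0.012 ]
grey (array([317.7, 157. ]), array([301, 142,  42,  37, 780], dtype=int32)) [0.6008 0.2755 0.012 ]
grey (array([216.6, 166.2]), array([214, 163,   6,   7,  33], dtype=int32)) [0.6146 0.1313 0.012 ]
grey (array([275.5, 173.5]), array([273, 171,   6,   6,  32], dtype=int32)) [0.6252 0.2162 0.012 ]
```

```bash

python3 -m jog '{"travel":[[-2,-3,-10],[-2.5,-3.5,-15],[0,0,-17],[0,0,-20],[0,0,-20]],"dr":[[0,0,0],[0,0,0],[0,0,0],[0,0,0],[0,0,0]],"jaw":[0,0,0,0,0]}' 20
python3 -m jog '{"travel":[[0,0,-20],[0,0,-20],[0,0,-20],[0,0,-15],[0,0,-5]],"dr":[[0,0,0],[0,0,0],[0,0,0],[0,0,0],[0,0,0]],"jaw":[0,0,0,0,0]}'
python3 -m jog '{"travel":[[0,0,0],[0,0,0]],"dr":[[0,0,0],[0,0,0]],"jaw":[0,0]}'
python3 - <<'E'
from h import *
s=get_state();print(s["eef_pos"],s["contact_force"])
a=read_camera("scene")[...,::-1];b=read_camera("wrist")[...,::-1]
W=np.zeros((384,800,3),np.uint8);W[:,:512]=b;W[:,512:]=cv2.resize(a[170:314,200:308],(288,384),interpolation=2);cv2.imwrite("pics/g1.png",W)
E
```

```text
time: 2.48
eef_pos: [0.5846, 0.1713, 0.228]
tcp_rot: [-0.003, 1.0, -0.0, -0.0]
contact_force: [-0.0, 0.4, -0.3]
opening: 0.999
time: 2.9
eef_pos: [0.5826, 0.1709, 0.1451]
tcp_rot: [-0.003, 1.0, -0.0, -0.003]
contact_force: [0.2, 0.2, -1.2]
opening: 1.001
time: 3.07
eef_pos: [0.5854, 0.1709, 0.1495]
tcp_rot: [-0.002, 1.0, 0.0, 0.0]
contact_force: [0.1, 0.3, 0.1]
opening: 0.996
[0.58544033 0.17087536 0.14948985] [0.13973186 0.33237433 0.12913667]
```

View pics/g1.png

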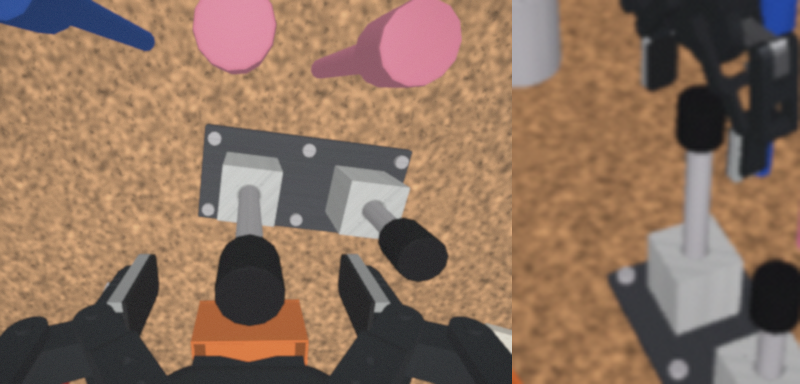

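The knob at (250,290) sits centred between the pads, whose midpoint is about (249,280). I'll close gently and check the side force.

```bash
python3 -c "
from h import *
s=get_state();print(wray((250,290),.185,np.r_[s['eef_pos'],s['tcp_rot']]))"
python3 -m jog '{"travel":[[0,0,0],[0,0,0],[0,0,0],[0,0,0],[0,0,0]],"dr":[[0,0,0],[0,0,0],[0,0,0],[0,0,0],[0,0,0]],"jaw":[80,120,150,180,200]}' 20
python3 -m jog '{"travel":[[0,0,0],[0,0,0],[0,0,0],[0,0,0],[0,0,0]],"dr":[[0,0,0],[0,0,0],[0,0,0],[0,0,0],[0,0,0]],"jaw":[220,220,220,220,220]}' 20
```

```text
[0.58172852 0.17054874 0.185     ]
time: 3.58
eef_pos: [0.5859, 0.1704, 0.1498]
tcp_rot: [-0.002, 1.0, 0.0, 0.0]
contact_force: [-0.3, 0.9, -0.1]
opening: 0.344
time: 4.0
eef_pos: [0.586, 0.1704, 0.1497]
tcp_rot: [-0.002, 1.0, 0.0, 0.0]
contact_force: [-0.0, -0.4, 1.9]
opening: 0.343
```

```bash

python3 -m jog '{"travel":[[0,0,0],[0,0,0],[0,0,3],[0,0,5],[0,0,6]],"dr":[[0,0,0],[0,0,0],[0,0,0],[0,0,0],[0,0,0]],"jaw":[220,220,220,220,220]}' 60
python3 -m jog '{"travel":[[0,0,6],[0,0,6],[0,0,6],[0,0,6],[0,0,6]],"dr":[[0,0,0],[0,0,0],[0,0,0],[0,0,0],[0,0,0]],"jaw":[220,220,220,220,220]}'
python3 -m jog '{"travel":[[0,0,6],[0,0,6],[0,0,6],[0,0,3],[0,0,0]],"dr":[[0,0,0],[0,0,0],[0,0,0],[0,0,0],[0,0,0]],"jaw":[220,220,220,220,220]}'
python3 - <<'E'
from h import *
s=get_state();print(s["eef_pos"],s["contact_force"])
a=read_camera("scene")[...,::-1];b=read_camera("wrist")[...,::-1]
W=np.zeros((384,800,3),np.uint8);W[:,:512]=b;W[:,512:]=cv2.resize(a[150:294,200:308],(288,384),interpolation=2);cv2.imwrite("pics/g2.png",W)
E
```

```text
time: 4.42
eef_pos: [0.5848, 0.1703, 0.1618]
tcp_rot: [-0.002, 1.0, -0.0, -0.001]
contact_force: [0.5, 0.4, -3.3]
opening: 0.333
time: 4.83
eef_pos: [0.5856, 0.1703, 0.194]
tcp_rot: [-0.002, 1.0, -0.0, -0.0]
contact_force: [-0.4, 1.2, -3.6]
opening: 0.336
time: 5.25
eef_pos: [0.5863, 0.1705, 0.2157]
tcp_rot: [-0.002, 1.0, 0.0, 0.001]
contact_force: [0.9, 0.9, -2.7]
opening: 0.338
[0.5862942  0.17047328 0.21566876] [ 0.90368447  0.87473806 -2.66629771]
```

View pics/g2.png

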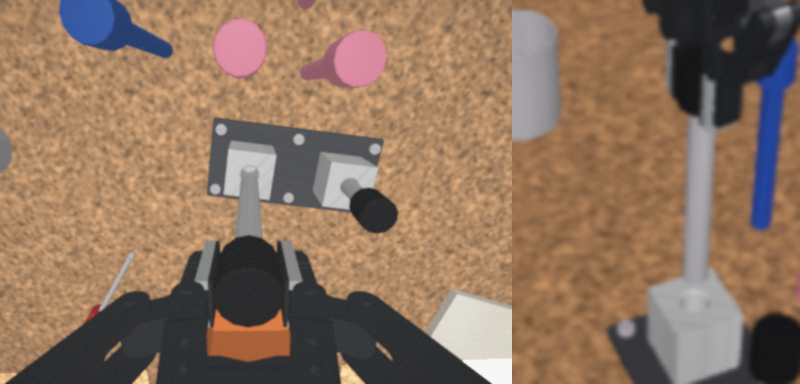

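It's drawn: the spindle is upright and clear of the sleeve, and the measured load of 2.7 N matches its weight. Carrying it to the pot.

```bash

python3 -m jog '{"travel":[[0,0,8],[0,0,14],[0,0,14],[0,-4,10],[-1,-8,4]],"dr":[[0,0,0],[0,0,0],[0,0,0],[0,0,0],[0,0,0]],"jaw":[220,220,220,220,220]}'
python3 -m jog '{"travel":[[-1,-12,0],[-1,-15,0],[-1,-15,0],[-1,-15,0],[-1,-15,0]],"dr":[[0,0,0],[0,0,0],[0,0,0],[0,0,0],[0,0,0]],"jaw":[220,220,220,220,220]}'
python3 -m jog '{"travel":[[-1,-15,0],[-1,-15,0],[-1,-15,0],[-1,-15,0],[-1,-15,0]],"dr":[[0,0,0],[0,0,0],[0,0,0],[0,0,0],[0,0,0]],"jaw":[220,220,220,220,220]}'
python3 -m jog '{"travel":[[-1,-15,0],[-1,-15,0],[-1,-15,0],[-1,-15,0],[-1,-15,0]],"dr":[[0,0,0],[0,0,0],[0,0,0],[0,0,0],[0,0,0]],"jaw":[220,220,220,220,220]}'
python3 -m jog '{"travel":[[-1,-15,0],[0,-15,0],[0,-12,0],[0,-8,0],[0,-5,0]],"dr":[[0,0,0],[0,0,0],[0,0,0],[0,0,0],[0,0,0]],"jaw":[220,220,220,220,220]}'
python3 -m jog '{"travel":[[0,0,0],[0,0,0],[0,0,0]],"dr":[[0,0,0],[0,0,0],[0,0,0]],"jaw":[220,220,220]}'
python3 - <<'E'
from h import *
s=get_state();print(s["eef_pos"],s["contact_force"])
a=read_camera("scene")[...,::-1];b=read_camera("wrist")[...,::-1]
W=np.zeros((384,800,3),np.uint8);W[:,:512]=b;W[:,512:]=cv2.resize(a[70:214,148:256],(288,384),interpolation=2);cv2.imwrite("pics/p1.png",W)
E
```

```text
time: 5.77
eef_pos: [0.5862, 0.1588, 0.2685]
tcp_rot: [-0.003, 1.0, 0.0, 0.003]
contact_force: [-0.4, 0.0, -1.7]
opening: 0.333
time: 6.18
eef_pos: [0.579, 0.0845, 0.2636]
tcp_rot: [-0.002, 1.0, -0.0, -0.001]
contact_force: [-0.2, -0.3, -3.1]
opening: 0.333
time: 6.6
eef_pos: [0.5739, 0.0095, 0.2636]
tcp_rot: [-0.002, 1.0, -0.0, -0.001]
contact_force: [0.6, -0.1, -3.4]
opening: 0.34
time: 7.02
eef_pos: [0.5687, -0.0654, 0.2636]
tcp_rot: [-0.002, 1.0, -0.0, -0.001]
contact_force: [1.2, 0.7, -2.9]
opening: 0.334
time: 7.43
eef_pos: [0.5682, -0.12, 0.264]
tcp_rot: [-0.001, 1.0, 0.0, -0.0]
contact_force: [0.8, 0.3, -2.5]
opening: 0.334
time: 7.68
eef_pos: [0.5687, -0.1181, 0.2642]
tcp_rot: [-0.002, 1.0, 0.0, -0.0]
contact_force: [-0.4, -0.3, -2.8]
opening: 0.336
[ 0.56868113 -0.11805875  0.26423449] [-0.40528154 -0.28225941 -2.82677273]
```

View pics/p1.png

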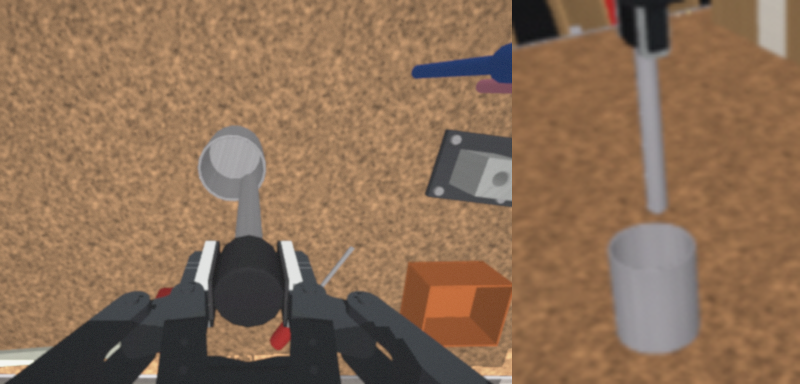

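The wrist view shows the pot rim centred at about (232,166) and the spindle's foot at about (249,178). I still need to move about 15 mm in -y.

```bash
python3 -c "
from h import *
s=get_state();w=np.r_[s['eef_pos'],s['tcp_rot']]
print(wray((232,166),.085,w),wray((249,178),.13,w))"
```

```text
[ 0.56471239 -0.13562055  0.085     ] [ 0.56489897 -0.11796818  0.13      ]
```

```bash

python3 -m jog '{"travel":[[0,-5,0],[0,-7,0],[0,-5,0],[0,0,0],[0,0,0]],"dr":[[0,0,0],[0,0,0],[0,0,0],[0,0,0],[0,0,0]],"jaw":[220,220,220,220,220]}'
python3 -m jog '{"travel":[[0,0,-8],[0,0,-12],[0,0,-12],[0,0,-12],[0,0,-12]],"dr":[[0,0,0],[0,0,0],[0,0,0],[0,0,0],[0,0,0]],"jaw":[220,220,220,220,220]}'
python3 -m jog '{"travel":[[0,0,-12],[0,0,-12],[0,0,-12],[0,0,-12],[0,0,-8]],"dr":[[0,0,0],[0,0,0],[0,0,0],[0,0,0],[0,0,0]],"jaw":[220,220,220,220,220]}'
python3 -m jog '{"travel":[[0,0,-4],[0,0,-2],[0,0,0],[0,0,0],[0,0,0]],"dr":[[0,0,0],[0,0,0],[0,0,0],[0,0,0],[0,0,0]],"jaw":[220,220,220,220,220]}'
python3 -m jog '{"travel":[[0,0,-1],[0,0,-1],[0,0,-1],[0,0,0],[0,0,0]],"dr":[[0,0,0],[0,0,0],[0,0,0],[0,0,0],[0,0,0]],"jaw":[220,220,220,220,220]}'
```

```text
time: 8.2
eef_pos: [0.5687, -0.1361, 0.2643]
tcp_rot: [-0.002, 1.0, 0.0, -0.0]
contact_force: [-0.4, -0.2, -2.6]
opening: 0.332
time: 8.62
eef_pos: [0.5681, -0.1352, 0.206]
tcp_rot: [-0.002, 1.0, 0.0, -0.001]
contact_force: [0.3, -0.1, -2.6]
opening: 0.333
time: 9.03
eef_pos: [0.5681, -0.1353, 0.1502]
tcp_rot: [-0.002, 1.0, 0.0, -0.001]
contact_force: [0.3, 0.3, -4.3]
opening: 0.339
time: 9.45
eef_pos: [0.5693, -0.1358, 0.1473]
tcp_rot: [-0.002, 1.0, -0.0, 0.001]
contact_force: [-0.3, 0.2, -2.5]
opening: 0.333
time: 9.87
eef_pos: [0.5686, -0.1355, 0.1432]
tcp_rot: [-0.002, 1.0, 0.0, -0.0]
contact_force: [0.0, -0.0, -3.3]
opening: 0.335
```

Still hanging at z=0.143; I expect floor contact near 0.140.

```bash

python3 -m jog '{"travel":[[0,0,-1],[0,0,-1],[0,0,0],[0,0,0]],"dr":[[0,0,0],[0,0,0],[0,0,0],[0,0,0]],"jaw":[220,220,220,220]}'
python3 -m jog '{"travel":[[0,0,-1],[0,0,0],[0,0,0]],"dr":[[0,0,0],[0,0,0],[0,0,0]],"jaw":[220,220,220]}'
python3 -m jog '{"travel":[[0,0,-1],[0,0,0],[0,0,0]],"dr":[[0,0,0],[0,0,0],[0,0,0]],"jaw":[220,220,220]}'
```

```text
time: 10.2
eef_pos: [0.5686, -0.1356, 0.1412]
tcp_rot: [-0.002, 1.0, 0.0, -0.0]
contact_force: [0.7, 0.3, -2.4]
opening: 0.334
time: 10.45
eef_pos: [0.5687, -0.1356, 0.1402]
tcp_rot: [-0.002, 1.0, 0.0, -0.0]
contact_force: [-1.1, -0.6, -2.1]
opening: 0.338
time: 10.7
eef_pos: [0.569, -0.1357, 0.1399]
tcp_rot: [-0.002, 1.0, -0.0, 0.0]
contact_force: [0.3, 0.7, 0.3]
opening: 0.33
```

The load has gone to about 0, so the foot is on the floor. Releasing slowly, then straight up.

```bash

python3 -m jog '{"travel":[[0,0,0],[0,0,0],[0,0,0],[0,0,0],[0,0,0]],"dr":[[0,0,0],[0,0,0],[0,0,0],[0,0,0],[0,0,0]],"jaw":[175,165,155,140,120]}' 20
python3 -m jog '{"travel":[[0,0,0],[0,0,0],[0,0,0],[0,0,0],[0,0,0]],"dr":[[0,0,0],[0,0,0],[0,0,0],[0,0,0],[0,0,0]],"jaw":[80,40,0,0,0]}'
python3 - <<'E'
from h import *
s=get_state();print(s["eef_pos"],s["contact_force"],s["opening"])
a=read_camera("scene")[...,::-1];b=read_camera("wrist")[...,::-1]
W=np.zeros((384,800,3),np.uint8);W[:,:512]=b;W[:,512:]=cv2.resize(a[70:214,148:256],(288,384),interpolation=2);cv2.imwrite("pics/r1.png",W)
E
```

```text
time: 11.12
eef_pos: [0.5689, -0.1357, 0.1396]
tcp_rot: [-0.002, 1.0, -0.0, 0.0]
contact_force: [-0.3, -0.1, -0.5]
opening: 0.526
time: 11.53
eef_pos: [0.5687, -0.1356, 0.1394]
tcp_rot: [-0.002, 1.0, -0.0, 0.0]
contact_force: [-0.2, -0.1, 0.2]
opening: 0.997
[ 0.56873585 -0.13561906  0.13935731] [-0.17924837 -0.08715577  0.23695236] 0.9972096352963306
```

View pics/r1.png

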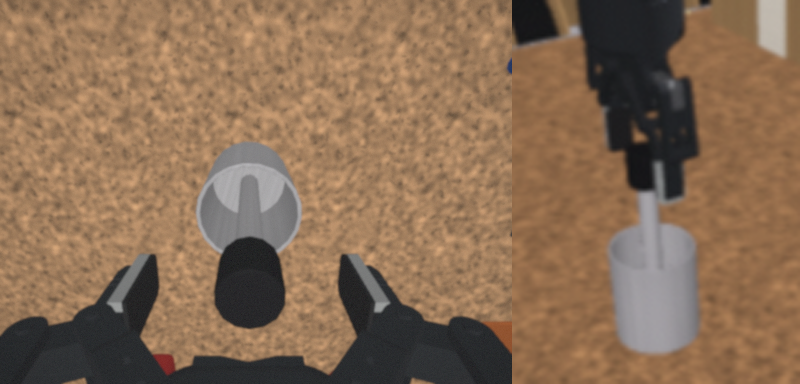

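The spindle stands upright in the pot with its foot at wrist (249,180). The knob at (249,290) is free midway between the open pads. Retreating straight up.

```bash

python3 -m jog '{"travel":[[0,0,5],[0,0,10],[0,0,15],[0,0,20],[0,0,20]],"dr":[[0,0,0],[0,0,0],[0,0,0],[0,0,0],[0,0,0]],"jaw":[0,0,0,0,0]}'
python3 -m jog '{"travel":[[0,0,20],[0,0,20],[0,0,20],[0,0,10],[0,0,0]],"dr":[[0,0,0],[0,0,0],[0,0,0],[0,0,0],[0,0,0]],"jaw":[0,0,0,0,0]}'
python3 -m jog '{"travel":[[0,0,0],[0,0,0],[0,0,0],[0,0,0],[0,0,0]],"dr":[[0,0,0],[0,0,0],[0,0,0],[0,0,0],[0,0,0]],"jaw":[0,0,0,0,0]}'
python3 - <<'E'
from h import *
a=read_camera("scene")[...,::-1];b=read_camera("wrist")[...,::-1]
W=np.zeros((384,800,3),np.uint8);W[:,:400]=a[:,20:420];W[:,400:]=b[:,50:450];cv2.imwrite("pics/f1.png",W)
E
```

```text
time: 12.05
eef_pos: [0.5686, -0.1356, 0.2107]
tcp_rot: [-0.002, 1.0, 0.0, -0.0]
contact_force: [-0.3, -0.0, -0.0]
opening: 1.004
time: 12.47
eef_pos: [0.5701, -0.1362, 0.2838]
tcp_rot: [-0.002, 1.0, -0.001, 0.003]
contact_force: [0.6, -0.2, 0.2]
opening: 1.0
time: 12.88
eef_pos: [0.5683, -0.1354, 0.2781]
tcp_rot: [-0.002, 1.0, 0.0, -0.001]
contact_force: [0.2, 1.1, -0.0]
opening: 0.999
```

View pics/f1.png

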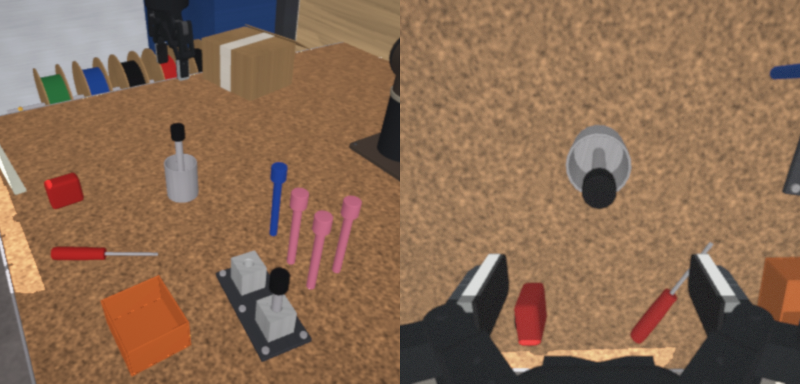

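The spindle stands in the upright pot (scene crop (180,165)), the short spindle is home at (279,285), and the gripper is clear. Handing in.

```bash
python3 -c "
from plant import *
print(sign_off())"
```

```text
the job is handed in; nothing more can be done
None
```

The long spindle is standing in the pot and the job is handed in, at about 13 s of the 43 s allowed; sign-off reports no verdict. I gripped it by its black knob and drew it straight up out of the sleeve nearer the pot. I then lowered it until the wrist load went from about -2.6 N to 0 (foot on the floor), released it and went straight up.

The last pictures showed the spindle upright in the pot, the pot standing, and the short spindle still in its sleeve, judged by eye. The gripper was clear, with the contact force near zero apart from one 1.1 N reading in open air, which I took as sensor noise. No check failed. The cameras disagreed by up to about 7 mm on position (pot y was -0.129 m from the scene camera and -0.136 m from the top camera), so I lined up the spindle's foot and the pot's rim in the same wrist picture.

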